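# Fetch the control vial from the crowded supply caddy

## Robot

A 6-joint arm with a two-finger parallel gripper is mounted at the origin on the work surface. World frame = base frame: x ahead of the robot, y to its left, z up, the work surface at z = 0. Lengths are in m, angles in rad, forces in N, time in s.
With the tool pointing down it reaches from about 0.225 to 0.875 m from the base axis. Payload 3.4 kg.
Tool frame: the origin (TCP) lies at the very end of the fingers, on their centre line; the grasp point (between the pads) lies hold_point_z behind it (hold_point_z is the distance from the TCP to the grasp point, in m); z points along the fingers, y is the line along which they close (so a half turn about z gives the same grasp; the last joint's range is limited). The gripper opens to 85 mm and grips with 20 to 120 N. Pads are 22 mm wide; open, the fingers measure 114 mm over their backs; the gripper's body (76 mm by 85 mm) begins 54 mm behind the grasp point. The pads swing forward as they close: fully open they stand 13 mm farther back than shut.
Start: joints at [0.995, 0.276, 1.505, -0, 1.361, -0.121], TCP at [0.253, 0.517, 0.231] pointing down, gripper open.
Joint ranges: [-2.89, 2.89], [-0.75, 2.08], [0.22, 2.7], [-1.18, 4.32], [0.11, 2.71], [-2.7, 2.7]. Speed limits (rad/s): [2.57, 2.57, 3.14, 3.14, 3.14, 3.14].

## Interface

Orientations are given as [roll, pitch, yaw] about the fixed x, y, z axes, in that order (R = Rz(yaw) Ry(pitch) Rx(roll)).
In Python, from bench import sense, capture, sign_off, hold_point_z gives the robot as it stands.
- The arm moves only by the tool jog_arm, never from a script. Its argument "commands" is a list of rows, each a list of 3 entries, a list of its own where there are three numbers: the shift along the tool's x, y, z each as a share of 50 cm, from -1 to 1, then the turn about the tool's z as a share of pi rad, from -1 to 1, then the opening, from -1 (shut) to 1 (fully open). A call has 1 to 12 rows; each row is the pose to reach, as a shift and turn from the pose commanded when the call began, along the tool's axes at that moment, turning the shorter way round; what a row does not reach only later rows make up. A row lasts 1/8 s, in which the tool goes at most 62.5 mm and 10.7 degrees, less where a joint would pass 70% of its speed; a pose out of reach is approached as far as the arm can. A call with a number of a shift or a turn outside -1 to 1 is refused whole. A call with a gripper value outside its range is refused whole. The fingers move at their own pace and stop on an object; "newtons" is the grip in N (left out, the last holds). Time passes only in rows, so rows that repeat a pose let the fingers close. It gives the time, the measured TCP pose, the force, the opening and the grip force at its end, in the units of the state.
- sense(): the state, without advancing time (a new reading comes with each control period).
- capture(name): name is "side" or "top" or "wrist"; returns a dict with "img" (384x512x3 uint8, blue, green, red), "range_z" (384x512 float32, m along the optical axis (not along the pixel's ray), 0 where there is no reading), "camera_matrix" (3x3 intrinsics, pixels), "rvec" (rotation vector, rad) and "tvec" (3), from world to camera coordinates, as OpenCV has them; the wrist camera has in their place "tool_from_camera" (4x4, takes a point from camera to tool coordinates, whose origin is the TCP and whose axes are the flange's). Camera axes: x right, y down, z forward; pixel columns grow to the right and rows downward; lengths in m; the calibration is good to about 2 mm. A picture is of the moment at which its call begins: read the wrist's pose just before it.
- sign_off(): hands the job in; it is judged then, once.
The state is a dict: "time": time; "joints": joint angles; "joint_velocities": joint speeds; "joint_efforts": joint torques, N m; "eef_pos": TCP position; "tcp_rot": TCP orientation; "ft_force": force on the tool from outside, world axes, zero at the start; "torque": the same for the moment, N m; "grip_width": finger opening in m; "grip_force": force on a finger pad.
Only numpy, scipy, OpenCV 4.12 (cv2) and the standard library are available. Lean on these libraries where they do the work, as an engineer would, in place of code of your own. Each camera call takes 0.05 s, during which the arm holds its last target. There are 200 camera calls.

## Task

At the health-screening table, the small amber control vial stands in the grey caddy, boxed in by the white bottle, the carton and the canister. Move those three out and stand them all upright in the steel side tray, leaving the vial where it is; then take the vial out and stand it upright in the round dish on top of the mixer. Finally put the bottle, carton and canister back in the caddy, each upright at the very place where it stood at the start (the carton square with the caddy), and do not disturb the red sharps box.

Things in the scene. Friction and masses are not known exactly. Their poses are not given: they have to be found in the camera images.
- vial_center (a point): Small amber glass control vial with a paper band and white screw cap, a cylinder 30 mm in diameter and 45 mm high. Loose, 40 g. Point: its centre, half-way up (22.5 mm above its underside); z up its axis. At the start it stands on the caddy floor about 30 mm from the caddy's centre along the caddy's +x; the three taller things stand close around it (centres 50 to 62 mm away, gaps of 9 to 22 mm).
- bottle_center (a point): White plastic bottle, round, body 48 mm in diameter straight up to 90 mm above its underside, then a shoulder and a grey cap 27 mm in diameter; 118 mm high. Loose, about 160 g. Point: its centre, 59 mm above the underside; z up. Stands on the caddy floor. It can be gripped round the body 75 mm above its underside, where fingertips pass over the vial and the gripper's body clears the neighbours.
- carton_center (a point): Upright paper carton with a brown cardboard-coloured band, 50 mm (its x) by 44 mm (its y) and 110 mm high. Loose, about 120 g. Point: its centre, 55 mm above the underside; z up. Stands on the caddy floor with its sides square with the caddy's to within 0.05 rad. Grip across its y about 75 mm above its underside.
- canister_center (a point): White round canister with a paper label and a flat black lid, body 51 mm in diameter, lid 53 mm in diameter (from 94 mm up), 106 mm high. Loose, about 200 g. Point: its centre, 53 mm above the underside; z up. Stands on the caddy floor. Grip round the body about 75 mm above its underside.
- caddy: Grey plastic caddy, fixed: a shallow open box 150 mm (x) by 190 mm (y), walls 4 mm thick and 18 mm high, floor 4 mm thick. Origin: centre of its underside, on the table; x and y along its sides, z up. At the start the vial is at about (30, 0) mm in this frame, and the bottle, carton and canister are, in any order, at about (30, 55), (30, -55) and (-28, 0) mm.
- tray: Empty steel side tray, fixed, on the table between the caddy and the mixer: a shallow open square box 200 mm by 200 mm, walls 4 mm thick and 18 mm high, floor 4 mm thick. Origin: centre of its underside, on the table; x and y along its sides, z up. It has room for the three things about 100 mm apart.
- mixer_dish (a point): Vial mixer, fixed: a white box 110 mm (x) by 120 mm (y) and 45 mm high carrying a black rubber dish. Point: centre of the dish's inner floor, 60 mm above the table; x and y along the box's sides, z up. The dish is 54 mm wide inside and its rim stands 5 mm above its floor (62 mm wide outside).
- sharps: Bystander: red sharps box with a clear lid, 80 by 105 mm, 105 mm high, loose. Origin: centre of its underside.

How it is judged:
On the way, in this order (a step that is already met when the one before it is completed fails the run):
1. bottle, carton and canister all stand upright, released, in the side tray, the vial still at its place in the caddy (within 30 mm) (x of bottle_center in the frame of tray between -0.08 and 0.08 m and y of bottle_center in the frame of tray between -0.08 and 0.08 m and z of bottle_center in the frame of tray between 0.053 and 0.071 m and angle between each of bottle_center, carton_center, canister_center's own z axis and vertical below 0.12 rad and contact force between the fingers and bottle below 0.2 N and x of carton_center in the frame of tray between -0.08 and 0.08 m and y of carton_center in the frame of tray between -0.08 and 0.08 m and z of carton_center in the frame of tray between 0.049 and 0.067 m and contact force between the fingers and carton below 0.2 N and x of canister_center in the frame of tray between -0.08 and 0.08 m and y of canister_center in the frame of tray between -0.08 and 0.08 m and z of canister_center in the frame of tray between 0.047 and 0.065 m and contact force between the fingers and canister below 0.2 N and distance of vial_center from where it was at the start of the episode below 0.03 m), for 0.2 s.
2. the vial stands upright, released, in the mixer's dish, the other three still in the side tray (horizontal distance between vial_center and mixer_dish below 0.013 m and z of vial_center in the frame of mixer_dish between 0.017 and 0.028 m and angle between each of vial_center, bottle_center, carton_center, canister_center's own z axis and vertical below 0.12 rad and contact force between the fingers and vial below 0.2 N and x of bottle_center in the frame of tray between -0.08 and 0.08 m and y of bottle_center in the frame of tray between -0.08 and 0.08 m and z of bottle_center in the frame of tray between 0.053 and 0.071 m and contact force between the fingers and bottle below 0.2 N and x of carton_center in the frame of tray between -0.08 and 0.08 m and y of carton_center in the frame of tray between -0.08 and 0.08 m and z of carton_center in the frame of tray between 0.049 and 0.067 m and contact force between the fingers and carton below 0.2 N and x of canister_center in the frame of tray between -0.08 and 0.08 m and y of canister_center in the frame of tray between -0.08 and 0.08 m and z of canister_center in the frame of tray between 0.047 and 0.065 m and contact force between the fingers and canister below 0.2 N), for 0.2 s.
At the end, for the whole second after the job is handed in: Bottle, carton and canister each upright (within 0.1 rad) with its centre within 15 mm of where it was at the start, the carton's sides square with the caddy's within 0.25 rad; the vial upright in the mixer's dish, within 13 mm of the dish's centre; all released and at rest (distance of each of bottle_center, carton_center, canister_center from where it was at the start of the episode below 0.015 m and angle between each of bottle_center, carton_center, canister_center's own z axis and vertical below 0.1 rad and contact force between the fingers and bottle below 0.2 N and linear speed of each of bottle, carton, canister, vial below 0.02 m/s and angular speed of each of bottle, carton, canister, vial below 0.2 rad/s and contact force between the fingers and carton below 0.2 N and contact force between the fingers and canister below 0.2 N and (angle between the x axis of carton_center and the x axis of caddy, either way round below 0.25 rad or angle between the x axis of carton_center and the y axis of caddy, either way round below 0.25 rad) and horizontal distance between vial_center and mixer_dish below 0.013 m and z of vial_center in the frame of mixer_dish between 0.017 and 0.028 m and angle between vial_center's own z axis and vertical below 0.12 rad and contact force between the fingers and vial below 0.2 N); the robot touches nothing.
It fails at once if the sharps box pushed more than 30 mm (distance of sharps from where it was at the start of the episode above 0.03 m).
It fails at once if one of the four things tipped over (more than 0.8 rad) (angle between any of bottle_center, carton_center, canister_center, vial_center's own z axis and vertical above 0.8 rad).
It also fails if it takes over 133 s, if anything falls off the work surface, if the arm or the gripper's body presses on something with over 40 N, if the wrist force passes 120 N, or if a joint passes its speed limit or range.

## Working session

There is one attempt and no reset: what is moved stays moved. The work goes in short steps, Python scripts to look and compute and a tool call to move; the robot and the scene stay as the last step left them, time stands still between calls to the robot, and variables do not carry over. Pictures are saved under pics/ and viewed, at most 14 in all, crops included, and the job is handed in when it is done.

Besides the shell and the picture viewer there is one more tool, called after "Emit:" as name(argument=value, ...), one argument or row to a line, values as JSON. jog_arm: Moves the arm, as the interface text tells. Shift numbers are shares of 50 cm and turn numbers shares of pi rad, none past 1 either way. Its arguments: {"type":"object","properties":{"commands":{"type":"array","items":{"type":"array"}},"newtons":{"type":"number"}},"required":["commands"]}

```bash
ls; mkdir -p pics; python3 - <<'E'
from bench import sense,capture,hold_point_z
import cv2,numpy as np
print(hold_point_z); s=sense(); print({k:np.round(v,3).tolist() for k,v in s.items()})
for n in("top","side"):
    c=capture(n); cv2.imwrite(f"pics/{n}0.png",c["img"]); np.savez(f"{n}0.npz",**c)
    R=cv2.Rodrigues(np.array(c["rvec"],float))[0]; print(n,np.round(-R.T@np.array(c["tvec"]).ravel(),3),c["camera_matrix"][0],R[2].round(2))
E
```

```text
pics
0.0187
{'time': 0.0, 'joints': [0.995, 0.277, 1.506, 0.0, 1.361, -0.121], 'joint_velocities': [-0.001, -0.001, 0.001, -0.001, -0.001, 0.0], 'joint_efforts': [0.001, -41.678, -24.581, -0.0, 0.011, -0.0], 'eef_pos': [0.252, 0.516, 0.23], 'tcp_rot': [-3.14, -0.0, 2.687], 'ft_force': [0.534, 0.271, -0.597], 'torque': [0.02, 0.037, 0.037], 'grip_force': 0.0, 'grip_width': 0.085}
top [0.547 0.017 1.267] [495.94413495   0.         253.17562129] [ 0.05  0.   -1.  ]
side [0.547 0.587 0.782] [358.88275753   0.         256.55210985] [ 0.07 -0.63 -0.77]
```

View pics/top0.png

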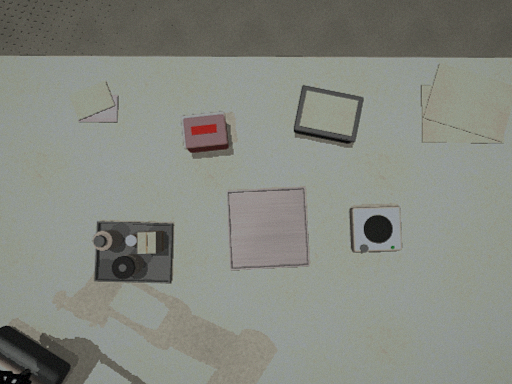

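View pics/side0.png

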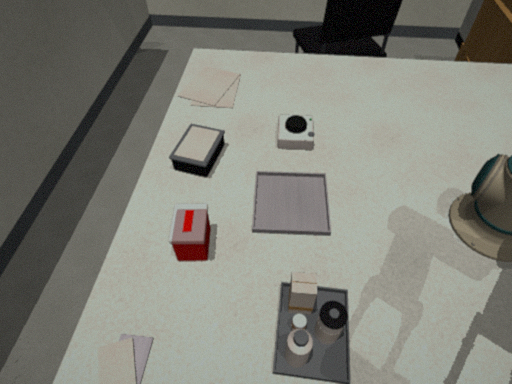

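The top view has the caddy at (135,252), with the bottle left at (102,240), carton right at (147,242), canister at (123,267) and vial cap at (131,241). The tray is at (268,228), the dish at (377,229) and the sharps box at (206,132). The side view agrees. Next I'll measure.

```bash
cat > h.py <<'E'
import cv2,numpy as np
def cal(c):
    return cv2.Rodrigues(np.array(c["rvec"],float))[0],np.array(c["tvec"],float).ravel(),np.array(c["camera_matrix"])
def cloud(c):
    R,t,K=cal(c); d=c["range_z"]; v,u=np.mgrid[:384,:512]
    P=np.stack([(u-K[0,2])/K[0,0]*d,(v-K[1,2])/K[1,1]*d,d],-1)
    return (P-t)@R
def ray(c,u,v,z):
    R,t,K=cal(c); o=-R.T@t; r=R.T@np.linalg.inv(K)@np.array([u,v,1.]); return o+r*(z-o[2])/r[2]
def px(c,p):
    R,t,K=cal(c); q=K@(R@np.array(p)+t); return q[:2]/q[2]
E
python3 - <<'E'
from h import *
for n in("top","side"):
    c=dict(np.load(n+"0.npz")); P=cloud(c); Z=P[...,2]; h=cv2.cvtColor(c["img"],cv2.COLOR_BGR2HSV); ok=c["range_z"]>0
    print(n,"table z",np.median(Z[ok&(abs(Z)<.02)]))
    def seg(name,roi,z0,z1,extra=None,plane=None):
        m=np.zeros(ok.shape,bool); x0,y0,x1,y1=roi; m[y0:y1,x0:x1]=1
        m&=ok&(Z>z0)&(Z<z1)
        if extra is not None: m&=extra
        k,l,s,ce=cv2.connectedComponentsWithStats(m.astype(np.uint8))
        if k<2: print(name,"none");return
        i=1+s[1:,4].argmax(); m=l==i; Q=P[m]
        r=cv2.minAreaRect((Q[:,:2]*1000).astype(np.float32))
        print(name,m.sum(),"zmed",Q[:,2].mean().round(4),"rect",np.round(r[0],1),np.round(r[1],1),round(r[2],1),"bb",s[i,:4])
    if n=="top":
        cad=(85,210,190,295);tr=(215,175,320,280);mx=(335,195,415,265);sh=(170,100,245,165)
    else:
        cad=(262,262,362,384);tr=(240,160,340,245);mx=(265,100,325,158);sh=(160,190,220,270)
    seg("caddy",cad,.0025,.035);seg("tray",tr,.0025,.035);seg("box",mx,.03,.07); seg("dish",mx,.03,.08,h[...,2]<60)
    seg("boxtop",mx,.038,.052)
    seg("sharps",sh,.09,.12)
    seg("bottletop",cad,.116,.13);seg("cart+can",cad,.1,.116)
    if n=="top":
        seg("carton",(132,220,170,265),.1,.12);seg("can",(105,250,140,285),.09,.12);seg("vial",(122,232,139,250),.04,.06);seg("bottle",(85,225,120,255),.115,.13)
    else:
        seg("carton",(285,262,320,310),.1,.12);seg("can",(315,290,352,342),.09,.12);seg("vial",(288,310,312,334),.04,.06);seg("bottle",(283,322,316,365),.115,.13)
E
```

```text
top table z -0.0010120434113265076
caddy 1881 zmed 0.009 rect [458.7 320.6] [199.8 156.6] 88.3 bb [ 94 220  80  65]
tray 3585 zmed 0.0065 rect [522.6 -18.1] [210.  213.2] 3.3 bb [226 186  85  86]
box 2174 zmed 0.0479 rect [ 521.8 -287.2] [110.7 120.7] 2.3 bb [351 206  51  47]
dish 602 zmed 0.059 rect [ 522.  -284.6] [63.2 63.5] 89.0 bb [364 216  28  27]
boxtop 1497 zmed 0.0437 rect [ 521.7 -287.1] [110.7 120.6] 2.2 bb [352 206  50  47]
sharps 1487 zmed 0.1016 rect [756.1 135.8] [ 81.4 105.4] 6.9 bb [181 111  47  39]
bottletop 105 zmed 0.1204 rect [492.3 372.5] [23.  25.2] 0.0 bb [ 94 236  12  11]
cart+can 416 zmed 0.1087 rect [431.1 319. ] [51.3 51.1] 82.9 bb [112 256  23  23]
carton 429 zmed 0.1124 rect [488.9 264.9] [49.4 45. ] 1.1 bb [137 232  21  22]
can 431 zmed 0.1082 rect [431.1 319. ] [51.3 51.1] 82.9 bb [112 256  24  23]
vial 114 zmed 0.0476 rect [490.  317.5] [25.8 28.6] 43.8 bb [125 235  13  12]
bottle 107 zmed 0.1203 rect [492.2 372.5] [25.2 23.3] 90.0 bb [ 94 236  12  11]
side table z -0.00013211373984334753
caddy 3768 zmed 0.0083 rect [463.4 316.2] [201.9 154.5] 89.8 bb
[... 196 characters left out ...]
591 rect [ 524.5 -280.8] [63.5 61.3] 44.7 bb [286 116  20  17]
boxtop 617 zmed 0.0443 rect [ 524.8 -283.6] [108.8 123.7] 3.6 bb [278 115  36  28]
sharps 1397 zmed 0.1024 rect [758.9 139.5] [ 80.3 104. ] 6.5 bb [168 204  40  40]
bottletop 191 zmed 0.1213 rect [495.8 375.5] [26.5 25.2] 3.0 bb [293 330  16  16]
cart+can 634 zmed 0.1096 rect [434.6 323.3] [51.6 51.1] 8.2 bb [319 301  29  29]
carton 601 zmed 0.1128 rect [492.4 267.4] [49.7 45.8] 1.4 bb [291 272  26  25]
can 673 zmed 0.1087 rect [434.6 323.3] [51.6 51.1] 8.2 bb [319 301  29  30]
vial 170 zmed 0.0482 rect [494. 320.] [28.  27.5] 16.1 bb [292 314  15  15]
bottle 192 zmed 0.1213 rect [495.8 375.5] [26.5 25.2] 3.0 bb [293 330  16  16]
```

Emit:
jog_arm(
  commands=[
    [[-0.12,-0.05,0],-0.05,1],
    [[-0.25,-0.1,0],-0.1,1],
    [[-0.37,-0.14,0],-0.15,1],
    [[-0.496,-0.191,0],-0.15,1],
    [[-0.496,-0.191,0],-0.15,1],
    [[-0.496,-0.191,0],-0.15,1],
    [[-0.496,-0.191,0],-0.15,1],
    [[-0.496,-0.191,0],-0.15,1],
  ],
  newtons=40,
)

```text
time: 1.1
eef_pos: [0.4323, 0.3231, 0.2313]
tcp_rot: [3.141, -0.0, -3.123]
ft_force: [0.0, 1.0, 0.5]
grip_width: 0.0854
grip_force: 0.0
```

```bash
python3 - <<'E'
from bench import sense,capture
from h import *
from scipy.spatial.transform import Rotation as Ro
s=sense(); c=capture("wrist"); cv2.imwrite("pics/w1.png",c["img"])
T=np.array(c["tool_from_camera"]); K=np.array(c["camera_matrix"]); d=c["range_z"]; v,u=np.mgrid[:384,:512]
P=np.stack([(u-K[0,2])/K[0,0]*d,(v-K[1,2])/K[1,1]*d,d],-1)@T[:3,:3].T+T[:3,3]
P=P@Ro.from_euler("xyz",s["tcp_rot"]).as_matrix().T+s["eef_pos"]
print(T.round(3))
for nm,x,y,z0,z1,r in[("bot",.494,.374,.116,.13,.03),("cart",.491,.266,.108,.12,.045),("can",.433,.321,.1,.115,.04),("vial",.492,.319,.042,.056,.025)]:
    m=(d>0)&(abs(P[...,2]-(z0+z1)/2)<(z1-z0)/2)&(np.hypot(P[...,0]-x,P[...,1]-y)<r); Q=P[m]
    if len(Q)>20:
        R=cv2.minAreaRect((Q[:,:2]*1000).astype(np.float32)); print(nm,len(Q),Q[:,2].mean().round(4),np.round(R[0],1),np.round(R[1],1),round(R[2],1))
E
```

```text
[[-0.001 -0.961 -0.277  0.07 ]
 [ 1.    -0.001  0.001 -0.001]
 [-0.002 -0.277  0.961 -0.142]
 [ 0.     0.     0.     1.   ]]
bot 771 0.1212 [493.9 372.7] [26.3 25.9] 57.7
cart 2871 0.1132 [490.8 265. ] [50.6 44.2] 1.3
can 3147 0.1095 [432.5 320. ] [52.1 51.9] 1.3
vial 544 0.0484 [493.7 317.8] [26.8 27.4] 0.4
```

View pics/w1.png

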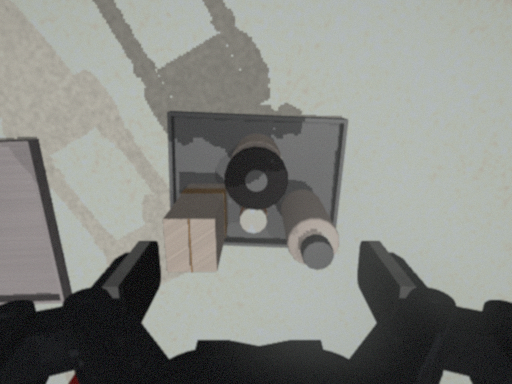

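The wrist view shows the canister lid at (256,178), carton top (196,243), bottle cap (317,251) and vial (253,220). The measured points agree with the two fixed cameras to about 2 mm. The canister goes first.

Emit:
jog_arm(
  commands=[
    [[0,-0.006,0.1],0,1],
    [[0,-0.006,0.2],0,1],
    [[0,-0.006,0.28],0,1],
    [[0,-0.006,0.32],0,1],
    [[0,-0.006,0.342],0,1],
    [[0,-0.006,0.342],0,1],
    [[0,-0.006,0.342],0,-1],
    [[0,-0.006,0.342],0,-1],
    [[0,-0.006,0.342],0,-1],
    [[0,-0.006,0.342],0,-1],
    [[0,-0.006,0.342],0,-1],
    [[0,-0.006,0.342],0,-1],
  ],
  newtons=40,
)

```text
time: 2.65
eef_pos: [0.4344, 0.3195, 0.0616]
tcp_rot: [3.14, 0.002, -3.125]
ft_force: [-1.4, -0.1, 6.1]
grip_width: 0.0513
grip_force: 40.7
```

Emit:
jog_arm(
  commands=[
    [[0,0,-0.03],0,-1],
    [[0,0,-0.1],0,-1],
    [[0,0,-0.2],0,-1],
    [[0,0,-0.29],0,-1],
    [[-0.005,-0.05,-0.3],0,-1],
    [[-0.015,-0.14,-0.3],0,-1],
    [[-0.025,-0.24,-0.3],0,-1],
    [[-0.035,-0.34,-0.3],0,-1],
    [[-0.045,-0.44,-0.3],0,-1],
    [[-0.055,-0.53,-0.3],0,-1],
    [[-0.062,-0.58,-0.3],0,-1],
    [[-0.062,-0.591,-0.3],0,-1],
  ],
)

```text
time: 4.15
eef_pos: [0.4691, 0.0224, 0.2105]
tcp_rot: [-3.141, -0.0, -3.128]
ft_force: [0.2, 0.4, -2.7]
grip_width: 0.0511
grip_force: 42.4
```

Emit:
jog_arm(
  commands=[
    [[0,0,0],0,-1],
    [[0,0,0.08],0,-1],
    [[0,0,0.17],0,-1],
    [[0,0,0.24],0,-1],
    [[0,0,0.28],0,-1],
    [[0,0,0.297],0,-1],
    [[0,0,0.297],0,-1],
    [[0,0,0.297],0,-1],
  ],
)

```text
time: 5.15
eef_pos: [0.4699, 0.0244, 0.0624]
tcp_rot: [3.142, 0.002, -3.124]
ft_force: [0.8, 0.1, -2.1]
grip_width: 0.0509
grip_force: 43.3
```

Emit:
jog_arm(
  commands=[
    [[0,0,0.002],0,-1],
    [[0,0,0.002],0,0.6],
    [[0,0,0.002],0,1],
    [[0,0,0.002],0,1],
    [[0,0,0.002],0,1],
    [[0,0,0.002],0,1],
    [[0,0,-0.08],0,1],
    [[0,0,-0.18],0,1],
    [[0,0,-0.3],0,1],
    [[0,0,-0.3],0,1],
  ],
)

```text
time: 6.4
eef_pos: [0.4727, 0.0236, 0.2166]
tcp_rot: [-3.14, 0.011, -3.125]
ft_force: [0.8, 0.3, 0.1]
grip_width: 0.0851
grip_force: 0.0
```

Emit:
jog_arm(
  commands=[
    [[-0.01,0.1,0],0,1],
    [[-0.02,0.2,0],0,1],
    [[-0.03,0.3,0],0,1],
    [[-0.04,0.4,0],0,1],
    [[-0.05,0.482,0],0,1],
    [[-0.05,0.482,0],0,1],
    [[-0.05,0.482,0],0,1],
    [[-0.05,0.482,0],0,1],
  ],
)

```text
time: 7.4
eef_pos: [0.4901, 0.2641, 0.2114]
tcp_rot: [-3.141, -0.001, -3.126]
ft_force: [0.2, -0.1, -0.0]
grip_width: 0.0852
grip_force: 0.0
```

Now the carton at (0.491, 0.2655). It needs 0.151 m down, with a 1.5 mm shift in y.

Emit:
jog_arm(
  commands=[
    [[-0.002,0.003,0.08],0,1],
    [[-0.002,0.003,0.17],0,1],
    [[-0.002,0.003,0.25],0,1],
    [[-0.002,0.003,0.29],0,1],
    [[-0.002,0.003,0.302],0,1],
    [[-0.002,0.003,0.302],0,1],
    [[-0.002,0.003,0.302],0,-1],
    [[-0.002,0.003,0.302],0,-1],
    [[-0.002,0.003,0.302],0,-1],
    [[-0.002,0.003,0.302],0,-1],
    [[-0.002,0.003,0.302],0,-1],
    [[-0.002,0.003,0.302],0,-1],
  ],
)

```text
time: 8.9
eef_pos: [0.492, 0.267, 0.0618]
tcp_rot: [3.141, 0.002, -3.125]
ft_force: [-0.2, -0.6, 6.1]
grip_width: 0.0437
grip_force: 37.1
```

Emit:
jog_arm(
  commands=[
    [[0,0,-0.03],0,-1],
    [[0,0,-0.1],0,-1],
    [[0,0,-0.2],0,-1],
    [[0,0,-0.29],0,-1],
    [[-0.005,-0.06,-0.3],0,-1],
    [[-0.015,-0.17,-0.3],0,-1],
    [[-0.025,-0.28,-0.3],0,-1],
    [[-0.035,-0.39,-0.3],0,-1],
    [[-0.045,-0.5,-0.3],0,-1],
    [[-0.055,-0.6,-0.3],0,-1],
    [[-0.055,-0.65,-0.3],0,-1],
    [[-0.055,-0.665,-0.3],0,-1],
  ],
)

```text
time: 10.4
eef_pos: [0.5241, -0.0665, 0.211]
tcp_rot: [3.141, -0.0, -3.128]
ft_force: [-0.7, 0.5, -1.5]
grip_width: 0.0434
grip_force: 37.6
```

Emit:
jog_arm(
  commands=[
    [[0,0,0],0,-1],
    [[0,0,0.08],0,-1],
    [[0,0,0.17],0,-1],
    [[0,0,0.24],0,-1],
    [[0,0,0.28],0,-1],
    [[0,0,0.299],0,-1],
    [[0,0,0.299],0,-1],
    [[0,0,0.299],0,-1],
  ],
)

```text
time: 11.4
eef_pos: [0.5249, -0.0646, 0.062]
tcp_rot: [-3.142, 0.001, -3.124]
ft_force: [0.0, -0.4, -1.8]
grip_width: 0.0439
grip_force: 37.0
```

Emit:
jog_arm(
  commands=[
    [[0,0,0],0,-1],
    [[0,0,0],0,0.6],
    [[0,0,0],0,1],
    [[0,0,0],0,1],
    [[0,0,0],0,1],
    [[0,0,0],0,1],
    [[0,0,-0.08],0,1],
    [[0,0,-0.18],0,1],
    [[0,0,-0.3],0,1],
    [[0,0,-0.3],0,1],
    [[0,0,-0.3],0,1],
  ],
)

```text
time: 12.78
eef_pos: [0.5238, -0.0651, 0.2109]
tcp_rot: [3.141, -0.001, -3.125]
ft_force: [-0.7, 0.6, -1.2]
grip_width: 0.0854
grip_force: 0.0
```

Emit:
jog_arm(
  commands=[
    [[0.006,0.11,0],0,1],
    [[0.012,0.22,0],0,1],
    [[0.018,0.33,0],0,1],
    [[0.024,0.44,0],0,1],
    [[0.03,0.55,0],0,1],
    [[0.036,0.66,0],0,1],
    [[0.042,0.77,0],0,1],
    [[0.046,0.878,0],0,1],
    [[0.046,0.878,0],0,1],
    [[0.046,0.878,0],0,1],
    [[0.046,0.878,0],0,1],
  ],
)

```text
time: 14.15
eef_pos: [0.4939, 0.3718, 0.2105]
tcp_rot: [-3.14, -0.002, -3.127]
ft_force: [0.7, -0.1, 0.9]
grip_width: 0.0854
grip_force: 0.0
```

Emit:
jog_arm(
  commands=[
    [[0,0.003,0.08],0,1],
    [[0,0.003,0.17],0,1],
    [[0,0.003,0.25],0,1],
    [[0,0.003,0.29],0,1],
    [[0,0.003,0.3],0,1],
    [[0,0.003,0.3],0,1],
    [[0,0.003,0.3],0,-1],
    [[0,0.003,0.3],0,-1],
    [[0,0.003,0.3],0,-1],
    [[0,0.003,0.3],0,-1],
    [[0,0.003,0.3],0,-1],
    [[0,0.003,0.3],0,-1],
  ],
)

```text
time: 15.65
eef_pos: [0.4947, 0.375, 0.0626]
tcp_rot: [3.141, 0.002, -3.125]
ft_force: [0.6, -1.1, 5.3]
grip_width: 0.047
grip_force: 40.9
```

Emit:
jog_arm(
  commands=[
    [[0,0,-0.03],0,-1],
    [[0,0,-0.1],0,-1],
    [[0,0,-0.2],0,-1],
    [[0,0,-0.29],0,-1],
    [[-0.02,-0.06,-0.3],0,-1],
    [[-0.04,-0.17,-0.3],0,-1],
    [[-0.07,-0.28,-0.3],0,-1],
    [[-0.1,-0.39,-0.3],0,-1],
    [[-0.13,-0.5,-0.3],0,-1],
    [[-0.15,-0.61,-0.3],0,-1],
    [[-0.161,-0.69,-0.3],0,-1],
    [[-0.161,-0.703,-0.3],0,-1],
  ],
)

```text
time: 17.15
eef_pos: [0.5807, 0.0222, 0.2116]
tcp_rot: [-3.141, 0.0, -3.129]
ft_force: [-1.1, 0.5, -2.1]
grip_width: 0.0471
grip_force: 41.8
```

Emit:
jog_arm(
  commands=[
    [[0,0,0],0,-1],
    [[0,0,0.08],0,-1],
    [[0,0,0.17],0,-1],
    [[0,0,0.24],0,-1],
    [[0,0,0.28],0,-1],
    [[0,0,0.299],0,-1],
    [[0,0,0.299],0,-1],
    [[0,0,0.299],0,-1],
  ],
)

```text
time: 18.15
eef_pos: [0.5808, 0.0256, 0.0625]
tcp_rot: [3.141, 0.001, -3.124]
ft_force: [0.4, 0.0, -1.6]
grip_width: 0.0469
grip_force: 41.6
```

Emit:
jog_arm(
  commands=[
    [[0,0,0],0,-1],
    [[0,0,0],0,0.6],
    [[0,0,0],0,1],
    [[0,0,0],0,1],
    [[0,0,0],0,1],
    [[0,0,0],0,1],
    [[0,0,-0.08],0,1],
    [[0,0,-0.18],0,1],
    [[0,0,-0.3],0,1],
    [[0,0,-0.3],0,1],
    [[0,0,-0.3],0,1],
  ],
)

```text
time: 19.52
eef_pos: [0.5798, 0.0248, 0.2114]
tcp_rot: [3.141, -0.001, -3.125]
ft_force: [-0.8, -0.3, -0.6]
grip_width: 0.0855
grip_force: 0.0
```

Emit:
jog_arm(
  commands=[
    [[0.04,0.11,0],0,1],
    [[0.08,0.22,0],0,1],
    [[0.12,0.33,0],0,1],
    [[0.15,0.44,0],0,1],
    [[0.165,0.55,0],0,1],
    [[0.165,0.591,0],0,1],
    [[0.165,0.591,0],0,1],
    [[0.165,0.591,0],0,1],
    [[0.165,0.591,0],0,1],
  ],
)

```text
time: 20.65
eef_pos: [0.4933, 0.3172, 0.2116]
tcp_rot: [-3.141, -0.0, -3.127]
ft_force: [0.1, 0.0, 0.2]
grip_width: 0.0857
grip_force: 0.0
```

```bash
cat > look.py <<'E'
from bench import sense,capture
from h import *
from scipy.spatial.transform import Rotation as Ro
def wristcloud():
    s=sense(); c=capture("wrist"); T=np.array(c["tool_from_camera"]); K=np.array(c["camera_matrix"]); d=c["range_z"]; v,u=np.mgrid[:384,:512]
    P=np.stack([(u-K[0,2])/K[0,0]*d,(v-K[1,2])/K[1,1]*d,d],-1)@T[:3,:3].T+T[:3,3]
    P=P@Ro.from_euler("xyz",s["tcp_rot"]).as_matrix().T+s["eef_pos"]; P[d==0]=9; return c,P
def find(P,nm,x,y,zt,r):
    m=(abs(P[...,2]-zt)<.007)&(np.hypot(P[...,0]-x,P[...,1]-y)<r); Q=P[m]
    if len(Q)<15: print(nm,"none",len(Q)); return
    R=cv2.minAreaRect((Q[:,:2]*1000).astype(np.float32)); print(nm,len(Q),Q[:,2].mean().round(4),np.round(R[0],1),np.round(R[1],1),round(R[2],1))
E
python3 - <<'E'
from look import *
c,P=wristcloud(); cv2.imwrite("pics/w2.png",c["img"]); find(P,"vial w",.493,.319,.049,.025)
for n in("top","side"):
    c=capture(n); P=cloud(c); P[c["range_z"]==0]=9; cv2.imwrite(f"pics/{n}2.png",c["img"]); print(n)
    for a in[("can",.47,.025,.109,.045),("cart",.525,-.065,.113,.045),("bot",.58,.025,.121,.03),("vial",.493,.319,.048,.025)]: find(P,*a)
E
```

```text
vial w 729 0.0483 [492.9 317.5] [27.9 28.2] 31.5
top
can 402 0.1089 [465.6  25.9] [50.9 51.3] 45.6
cart 397 0.1127 [521.9 -65.7] [46.5 42.4] 0.3
bot 106 0.1208 [578.   24.8] [24.8 24.9] 64.0
vial 29 0.0467 [500.2 318.5] [21.4  7.4] 90.0
side
can none 0
cart 250 0.1131 [527.1 -62.4] [45.  47.3] 0.2
bot 91 0.1205 [581.4  27.4] [25.1 24.7] 46.5
vial 167 0.0482 [494.7 319.9] [27.2 27.9] 33.0
```

View pics/side2.png

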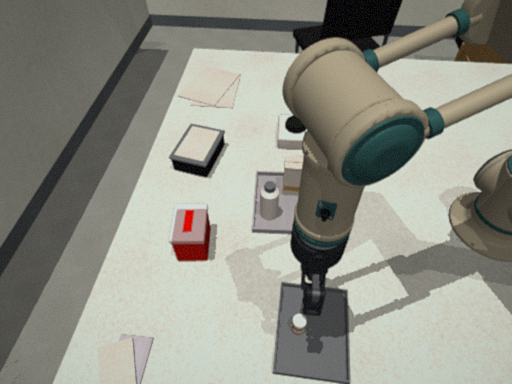

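The side view shows the bottle (270,200) and carton (293,172) upright in the tray and the vial (299,323) undisturbed. The top view gives the canister at its spot. Now I take the vial.

Emit:
jog_arm(
  commands=[
    [[0,0,0.1],0,1],
    [[0,0,0.2],0,1],
    [[0,0,0.3],0,1],
    [[0,0,0.36],0,1],
    [[0,0,0.391],0,1],
    [[0,0,0.391],0,1],
    [[0,0,0.391],0,-1],
    [[0,0,0.391],0,-1],
    [[0,0,0.391],0,-1],
    [[0,0,0.391],0,-1],
    [[0,0,0.391],0,-1],
    [[0,0,0.391],0,-1],
  ],
  newtons=30,
)

```text
time: 22.3
eef_pos: [0.4935, 0.3191, 0.0174]
tcp_rot: [3.141, 0.001, -3.125]
ft_force: [-1.0, -0.7, 5.8]
grip_width: 0.0284
grip_force: 29.5
```

Emit:
jog_arm(
  commands=[
    [[0,0,0],0,-1],
    [[0,0,0],0,-1],
    [[0,0,-0.05],0,-1],
    [[0,0,-0.15],0,-1],
    [[0,0,-0.25],0,-1],
    [[0,0,-0.35],0,-1],
    [[0,0,-0.4],0,-1],
    [[0,0,-0.4],0,-1],
  ],
)

```text
time: 23.3
eef_pos: [0.4941, 0.3194, 0.2184]
tcp_rot: [3.139, 0.005, -3.125]
ft_force: [0.7, 0.3, -1.7]
grip_width: 0.0287
grip_force: 29.8
```

Emit:
jog_arm(
  commands=[
    [[0,-0.05,0],0,-1],
    [[0,-0.15,0],0,-1],
    [[0,-0.25,0],0,-1],
    [[-0.01,-0.35,0],0,-1],
    [[-0.01,-0.45,0],0,-1],
    [[-0.02,-0.55,0],0,-1],
    [[-0.02,-0.65,0],0,-1],
    [[-0.03,-0.75,0],0,-1],
    [[-0.03,-0.85,0],0,-1],
    [[-0.04,-0.95,0],0,-1],
    [[-0.04,-1,0],0,-1],
  ],
)

```text
time: 24.68
eef_pos: [0.5204, -0.183, 0.2137]
tcp_rot: [3.14, -0.003, -3.127]
ft_force: [-0.8, -0.4, -0.1]
grip_width: 0.029
grip_force: 29.9
```

Emit:
jog_arm(
  commands=[
    [[0,-0.08,0],0,-1],
    [[0,-0.16,0],0,-1],
    [[0,-0.205,0],0,-1],
    [[0,-0.205,0],0,-1],
    [[0,-0.205,0],0,-1],
    [[0,-0.205,0],0,-1],
  ],
)

```text
time: 25.42
eef_pos: [0.5229, -0.2818, 0.2163]
tcp_rot: [3.141, -0.0, -3.124]
ft_force: [-0.0, -0.0, 0.1]
grip_width: 0.029
grip_force: 29.9
```

```bash
python3 - <<'E'
from look import *
c,P=wristcloud(); cv2.imwrite("pics/w3.png",c["img"]); h=cv2.cvtColor(c["img"],cv2.COLOR_BGR2HSV)
Q=P.copy(); Q[h[...,2]>60]=9; find(Q,"dish",.523,-.283,.062,.045); find(P,"box",.523,-.283,.045,.11)
E
```

```text
dish 3789 0.0603 [ 521.3 -288. ] [63.  63.3] 61.8
box 8925 0.0443 [ 523.7 -287.9] [110.1 120.7] 2.6
```

View pics/w3.png

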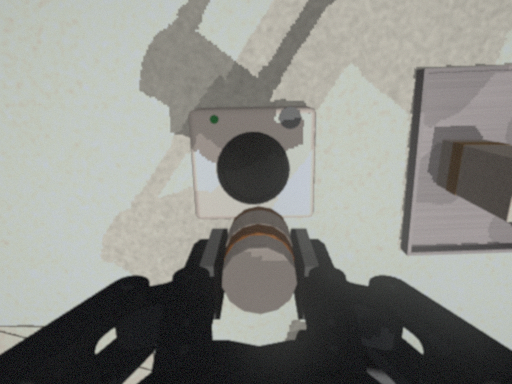

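The wrist view shows the dish at (253,168), centred on the mixer box, and the vial held upright at (259,262). Allowing for each camera's bias, the dish is at about (0.5235, -0.2855). I shift -4 mm in y, then lower.

Emit:
jog_arm(
  commands=[
    [[0,-0.008,0.06],0,-1],
    [[0,-0.008,0.14],0,-1],
    [[0,-0.008,0.2],0,-1],
    [[0,-0.008,0.24],0,-1],
    [[0,-0.008,0.265],0,-1],
    [[0,-0.008,0.275],0,-1],
    [[0,-0.008,0.283],0,-1],
    [[0,-0.008,0.283],0,-1],
    [[0,-0.008,0.283],0,-1],
  ],
)

```text
time: 26.6
eef_pos: [0.5234, -0.2875, 0.0754]
tcp_rot: [-3.141, 0.001, -3.125]
ft_force: [0.4, -0.4, -0.0]
grip_width: 0.0286
grip_force: 29.9
```

Emit:
jog_arm(
  commands=[
    [[0,0,0.003],0,-1],
    [[0,0,0.004],0,-1],
    [[0,0,0.004],0,-1],
    [[0,0,0.004],0,0],
    [[0,0,0.004],0,0.5],
    [[0,0,0.004],0,1],
    [[0,0,0.004],0,1],
    [[0,0,0.004],0,1],
    [[0,0,-0.08],0,1],
    [[0,0,-0.18],0,1],
    [[0,0,-0.28],0,1],
    [[0,0,-0.28],0,1],
  ],
  newtons=40,
)

```text
time: 28.1
eef_pos: [0.5253, -0.2888, 0.2198]
tcp_rot: [-3.136, 0.008, -3.125]
ft_force: [0.8, 0.4, -0.4]
grip_width: 0.0853
grip_force: 0.0
```

```bash
python3 - <<'E'
from look import *
c,P=wristcloud(); cv2.imwrite("pics/w4.png",c["img"]); h=cv2.cvtColor(c["img"],cv2.COLOR_BGR2HSV)
find(P,"vial",.523,-.286,.105,.03); find(P,"box",.523,-.283,.045,.11)
E
```

```text
vial 1000 0.1043 [ 522.5 -288.1] [28.1 28.2] 57.1
box 9227 0.0443 [ 523.9 -287.8] [110.  120.1] 2.4
```

View pics/w4.png

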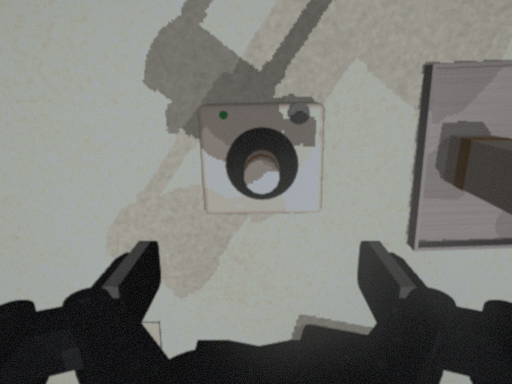

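The vial stands upright near the dish centre, at (262,172). I bring the carton back first.

Emit:
jog_arm(
  commands=[
    [[0,0.1,0],0,1],
    [[0,0.2,0],0,1],
    [[0,0.3,0],0,1],
    [[-0.007,0.4,0],0,1],
    [[-0.007,0.446,0],0,1],
    [[-0.007,0.446,0],0,1],
    [[-0.007,0.446,0],0,1],
    [[-0.007,0.446,0],0,1],
    [[-0.007,0.446,0],0,1],
  ],
)

```text
time: 29.28
eef_pos: [0.5228, -0.0652, 0.2146]
tcp_rot: [-3.142, -0.0, -3.127]
ft_force: [0.0, -0.4, -0.9]
grip_width: 0.0858
grip_force: 0.0
```

```bash
python3 - <<'E'
from look import *
print(np.round(sense()["eef_pos"],4),np.round(sense()["tcp_rot"],4))
c,P=wristcloud()
for a in[("can",.47,.025,.109,.045),("cart",.525,-.065,.113,.045),("bot",.58,.025,.121,.03)]: find(P,*a)
E
```

```text
[ 0.5228 -0.0652  0.2146] [-3.1416e+00 -3.0000e-04 -3.1265e+00]
can 4258 0.1096 [467.8  24.1] [51.9 52.1] 32.8
cart 3735 0.1134 [523.8 -65.7] [50.6 44. ] 1.0
bot 88 0.1187 [579.5  12. ] [ 3.1 16.8] 86.8
```

Emit:
jog_arm(
  commands=[
    [[-0.003,0,0.08],0,1],
    [[-0.003,0,0.17],0,1],
    [[-0.003,0,0.25],0,1],
    [[-0.003,0,0.29],0,1],
    [[-0.003,0,0.306],0,1],
    [[-0.003,0,0.306],0,1],
    [[-0.003,0,0.306],0,-1],
    [[-0.003,0,0.306],0,-1],
    [[-0.003,0,0.306],0,-1],
    [[-0.003,0,0.306],0,-1],
    [[-0.003,0,0.306],0,-1],
    [[-0.003,0,0.306],0,-1],
  ],
)

```text
time: 30.82
eef_pos: [0.525, -0.0645, 0.0627]
tcp_rot: [-3.141, 0.002, -3.125]
ft_force: [0.1, -0.3, 6.0]
grip_width: 0.044
grip_force: 41.0
```

Emit:
jog_arm(
  commands=[
    [[0,0,-0.03],0,-1],
    [[0,0,-0.1],0,-1],
    [[0,0,-0.2],0,-1],
    [[0,0,-0.29],0,-1],
    [[0.005,0.06,-0.3],0,-1],
    [[0.015,0.17,-0.3],0,-1],
    [[0.025,0.28,-0.3],0,-1],
    [[0.035,0.39,-0.3],0,-1],
    [[0.045,0.5,-0.3],0,-1],
    [[0.055,0.6,-0.3],0,-1],
    [[0.055,0.65,-0.3],0,-1],
    [[0.055,0.662,-0.3],0,-1],
  ],
)

```text
time: 32.33
eef_pos: [0.4908, 0.2677, 0.212]
tcp_rot: [3.142, -0.0, -3.123]
ft_force: [-0.2, -0.6, -1.1]
grip_width: 0.0434
grip_force: 41.0
```

Emit:
jog_arm(
  commands=[
    [[0,0,0],0,-1],
    [[0,0,0.08],0,-1],
    [[0,0,0.17],0,-1],
    [[0,0,0.24],0,-1],
    [[0,0,0.28],0,-1],
    [[0,0,0.298],0,-1],
    [[0,0,0.3],0,-1],
    [[0,0,0.3],0,-1],
  ],
)

```text
time: 33.33
eef_pos: [0.4922, 0.2657, 0.0626]
tcp_rot: [3.141, 0.002, -3.126]
ft_force: [-0.4, -0.9, 0.1]
grip_width: 0.0433
grip_force: 41.2
```

Emit:
jog_arm(
  commands=[
    [[0,0,0],0,-1],
    [[0,0,0],0,0.6],
    [[0,0,0],0,1],
    [[0,0,0],0,1],
    [[0,0,0],0,1],
    [[0,0,0],0,1],
    [[0,0,-0.08],0,1],
    [[0,0,-0.18],0,1],
    [[0,0,-0.3],0,1],
    [[0,0,-0.3],0,1],
    [[0,0,-0.3],0,1],
  ],
)

```text
time: 34.7
eef_pos: [0.4909, 0.2661, 0.2114]
tcp_rot: [-3.141, -0.001, -3.125]
ft_force: [-0.2, 0.2, -0.3]
grip_width: 0.0849
grip_force: 0.0
```

Emit:
jog_arm(
  commands=[
    [[-0.04,-0.1,0],0,1],
    [[-0.08,-0.2,0],0,1],
    [[-0.12,-0.3,0],0,1],
    [[-0.15,-0.4,0],0,1],
    [[-0.172,-0.485,0],0,1],
    [[-0.172,-0.485,0],0,1],
    [[-0.172,-0.485,0],0,1],
    [[-0.172,-0.485,0],0,1],
  ],
)

```text
time: 35.7
eef_pos: [0.5806, 0.0265, 0.211]
tcp_rot: [3.141, -0.002, -3.124]
ft_force: [0.5, -0.4, 0.6]
grip_width: 0.0855
grip_force: 0.0
```

Emit:
jog_arm(
  commands=[
    [[0,0,0.08],0,1],
    [[0,0,0.17],0,1],
    [[0,0,0.25],0,1],
    [[0,0,0.29],0,1],
    [[0,0,0.299],0,1],
    [[0,0,0.299],0,1],
    [[0,0,0.299],0,-1],
    [[0,0,0.299],0,-1],
    [[0,0,0.299],0,-1],
    [[0,0,0.299],0,-1],
    [[0,0,0.299],0,-1],
    [[0,0,0.299],0,-1],
  ],
)

```text
time: 37.2
eef_pos: [0.5821, 0.0251, 0.0636]
tcp_rot: [-3.142, 0.002, -3.125]
ft_force: [-1.8, -0.0, 6.6]
grip_width: 0.0471
grip_force: 41.1
```

Emit:
jog_arm(
  commands=[
    [[0,0,-0.03],0,-1],
    [[0,0,-0.1],0,-1],
    [[0,0,-0.2],0,-1],
    [[0,0,-0.29],0,-1],
    [[0.02,0.06,-0.3],0,-1],
    [[0.04,0.17,-0.3],0,-1],
    [[0.07,0.28,-0.3],0,-1],
    [[0.1,0.39,-0.3],0,-1],
    [[0.13,0.5,-0.3],0,-1],
    [[0.15,0.61,-0.3],0,-1],
    [[0.163,0.69,-0.3],0,-1],
    [[0.163,0.7,-0.3],0,-1],
  ],
)

```text
time: 38.7
eef_pos: [0.4929, 0.3765, 0.2124]
tcp_rot: [3.141, -0.0, -3.122]
ft_force: [1.1, -0.4, -2.0]
grip_width: 0.0476
grip_force: 41.8
```

Emit:
jog_arm(
  commands=[
    [[0,0,0],0,-1],
    [[0,0,0.08],0,-1],
    [[0,0,0.17],0,-1],
    [[0,0,0.24],0,-1],
    [[0,0,0.28],0,-1],
    [[0,0,0.298],0,-1],
    [[0,0,0.3],0,-1],
    [[0,0,0.3],0,-1],
  ],
)

```text
time: 39.7
eef_pos: [0.495, 0.3728, 0.0636]
tcp_rot: [-3.141, 0.002, -3.126]
ft_force: [-0.1, -2.7, 4.6]
grip_width: 0.0473
grip_force: 42.3
```

Emit:
jog_arm(
  commands=[
    [[0,0,0],0,-1],
    [[0,0,0],0,0.6],
    [[0,0,0],0,1],
    [[0,0,0],0,1],
    [[0,0,0],0,1],
    [[0,0,0],0,1],
    [[0,0,-0.08],0,1],
    [[0,0,-0.18],0,1],
    [[0,0,-0.3],0,1],
    [[0,0,-0.3],0,1],
    [[0,0,-0.3],0,1],
  ],
)

```text
time: 41.08
eef_pos: [0.4937, 0.3737, 0.2122]
tcp_rot: [-3.142, -0.0, -3.125]
ft_force: [0.1, -0.9, -1.2]
grip_width: 0.0852
grip_force: 0.0
```

Emit:
jog_arm(
  commands=[
    [[0.01,-0.1,0],0,1],
    [[0.02,-0.2,0],0,1],
    [[0.03,-0.3,0],0,1],
    [[0.04,-0.4,0],0,1],
    [[0.05,-0.5,0],0,1],
    [[0.055,-0.6,0],0,1],
    [[0.059,-0.698,0],0,1],
    [[0.059,-0.698,0],0,1],
    [[0.059,-0.698,0],0,1],
    [[0.059,-0.698,0],0,1],
  ],
)

```text
time: 42.32
eef_pos: [0.47, 0.0256, 0.2116]
tcp_rot: [3.141, -0.001, -3.124]
ft_force: [0.9, 0.7, 0.6]
grip_width: 0.0854
grip_force: 0.0
```

Emit:
jog_arm(
  commands=[
    [[0,0,0.08],0,1],
    [[0,0,0.17],0,1],
    [[0,0,0.25],0,1],
    [[0,0,0.29],0,1],
    [[0,0,0.299],0,1],
    [[0,0,0.299],0,1],
    [[0,0,0.299],0,-1],
    [[0,0,0.299],0,-1],
    [[0,0,0.299],0,-1],
    [[0,0,0.299],0,-1],
    [[0,0,0.299],0,-1],
    [[0,0,0.299],0,-1],
  ],
)

```text
time: 43.82
eef_pos: [0.4713, 0.0245, 0.0639]
tcp_rot: [3.141, 0.003, -3.126]
ft_force: [-0.5, 1.6, 5.8]
grip_width: 0.0517
grip_force: 40.8
```

Emit:
jog_arm(
  commands=[
    [[0,0,-0.03],0,-1],
    [[0,0,-0.1],0,-1],
    [[0,0,-0.2],0,-1],
    [[0,0,-0.29],0,-1],
    [[0.005,0.05,-0.3],0,-1],
    [[0.015,0.14,-0.3],0,-1],
    [[0.025,0.24,-0.3],0,-1],
    [[0.035,0.34,-0.3],0,-1],
    [[0.045,0.44,-0.3],0,-1],
    [[0.055,0.53,-0.3],0,-1],
    [[0.064,0.58,-0.3],0,-1],
    [[0.064,0.592,-0.3],0,-1],
  ],
)

```text
time: 45.32
eef_pos: [0.4327, 0.3208, 0.2122]
tcp_rot: [-3.141, -0.001, -3.123]
ft_force: [0.2, 0.1, -2.6]
grip_width: 0.0513
grip_force: 42.5
```

Emit:
jog_arm(
  commands=[
    [[0,0,0],0,-1],
    [[0,0,0.08],0,-1],
    [[0,0,0.17],0,-1],
    [[0,0,0.24],0,-1],
    [[0,0,0.28],0,-1],
    [[0,0,0.298],0,-1],
    [[0,0,0.3],0,-1],
    [[0,0,0.3],0,-1],
  ],
)

```text
time: 46.32
eef_pos: [0.4339, 0.3183, 0.0641]
tcp_rot: [-3.14, 0.001, -3.126]
ft_force: [-1.8, -3.4, 4.7]
grip_width: 0.0516
grip_force: 42.6
```

Emit:
jog_arm(
  commands=[
    [[0,0,0],0,-1],
    [[0,0,0],0,0.6],
    [[0,0,0],0,1],
    [[0,0,0],0,1],
    [[0,0,0],0,1],
    [[0,0,0],0,1],
    [[0,0,-0.08],0,1],
    [[0,0,-0.18],0,1],
    [[0,0,-0.3],0,1],
    [[0,0,-0.34],0,1],
    [[0,0,-0.34],0,1],
    [[0,0,-0.34],0,1],
  ],
)

```text
time: 47.82
eef_pos: [0.4327, 0.3194, 0.2313]
tcp_rot: [-3.14, -0.002, -3.125]
ft_force: [-0.2, -0.5, -0.3]
grip_width: 0.0853
grip_force: 0.0
```

```bash
python3 - <<'E'
from look import *
c,P=wristcloud(); cv2.imwrite("pics/w5.png",c["img"])
for a in[("bot",.494,.374,.121,.03),("cart",.491,.266,.113,.045),("can",.433,.321,.109,.04)]: find(P,*a)
c=capture("side"); P=cloud(c); P[c["range_z"]==0]=9; cv2.imwrite("pics/side5.png",c["img"]); print("side (vs start)")
for a in[("bot",.494,.374,.121,.03),("cart",.491,.266,.113,.045),("can",.433,.321,.109,.04),("vial",.523,-.286,.104,.03),("sharps",.757,.138,.103,.08)]: find(P,*a)
c=capture("top"); P=cloud(c); P[c["range_z"]==0]=9; print("top"); find(P,"vial",.523,-.286,.104,.03); find(P,"sharps",.757,.138,.103,.08)
E
```

```text
bot 809 0.1209 [492.8 371.7] [26.1 26. ] 53.4
cart 2913 0.1132 [490.7 265.1] [50.5 44.4] 1.1
can 3153 0.1096 [428.9 318.5] [52.1 52. ] 56.6
side (vs start)
bot 193 0.1215 [494.9 374.3] [25.1 25.8] 9.0
cart 558 0.1134 [492.6 267.4] [49.4 45. ] 0.4
can 585 0.1097 [432.7 321.6] [48.3 52.7] 22.1
vial 66 0.1035 [ 523.4 -285.2] [27.1 29. ] 2.6
sharps 1336 0.1028 [758.9 139.6] [ 80.4 103.2] 6.4
top
vial 121 0.1035 [ 521.7 -287.1] [25.8 27.4] 1.0
sharps 1443 0.1018 [755.8 135.6] [ 80.8 104.8] 6.5
```

View pics/w5.png

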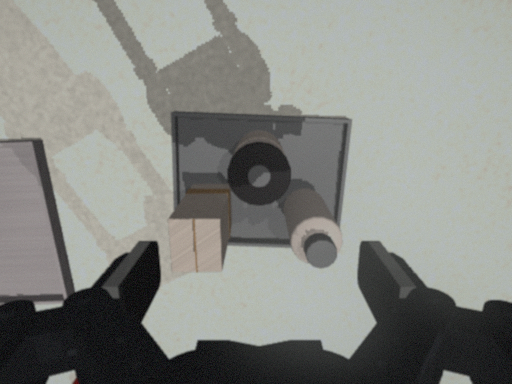

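The canister (259,174), carton (196,244) and bottle (320,250) stand upright within 4 mm of their starts. The vial is within about 5 mm of the dish centre and the sharps box hasn't moved, so I hand in.

```bash
python3 -c "from bench import sign_off; print(sign_off())"
```

```text
the job is handed in; nothing more can be done
None
```

I handed the job in at about 48 s: the vial stands upright in the mixer dish, and the bottle, carton and canister are back in the caddy within about 4 mm of their starts; no verdict came back.

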